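# Present the ball tray over the carton

## Task

Push the open carton along the rollers until it is fully home against the bay's end stop. Only then lift the ball tray by its fin and, without touching its ball or letting it roll out of its pocket, bring it level a few centimetres above the carton, centred and long side along long side, ready to be lowered in. Finish while still holding it there, the carton still home, other things left alone.

Things in the scene. Friction and masses are not known exactly. Their poses are not given: they have to be found in the camera images.
- bay_home (a point): Fixed point: where the centre of the carton's underside is when the carton is fully home in the bay; on the track's centre line, level with the roller tops (41 mm above the bench). x points across the track, y along it from the bay to the open feeding end: push the carton towards -y. The end stop's inner face is 85 mm from here in -y; the stop rises 59 mm above the roller tops.
- track: Fixed aluminium roller track, 470 mm long (y) by 172 mm wide (x); origin at its middle on the bench. 14 free rollers (26 mm, about 1 N drag in all) cross a lane 140 mm wide. Side rails, 16 mm thick, rise 15 mm above the roller tops; in the bay, the 135 mm next to the end stop (at -y), they are cheeks 49 mm above the roller tops.
- carton_rim (a point): Open empty cardboard carton standing on the rollers: 130 mm wide (x, across the track), 170 mm long (y, along the track), 70 mm high, walls 4 mm, 0.25 to 0.5 kg. The point is the centre of its open mouth, level with its rim, 70 mm above the roller tops; z points up, its axes start parallel to the track's.
- tray_grip (a point): Loose ball tray on the bench, 0.3 kg: black plastic plate 110 mm long (x), 76 mm wide (y), 10 mm thick, a round pocket near each end and between them an upright metal fin 12 mm thick (x), 40 mm wide (y), top 90 mm above the tray's underside. The point is the fin's middle, 72 mm above the underside: pinch it here from above, closing along x. z is up. The ball is in the +x pocket.
- tray_pocket (a point): Rest place of the ball's centre in the tray's +x pocket (34 mm diameter, 3 mm deep): 34 mm from the tray's middle along +x, 19.5 mm above its underside. The ball can roll some 9 mm about in the pocket, and gets out over the rim if the tray tips past about 35 degrees or is jerked.
- ball_center (a point): Centre of the loose steel ball, 25 mm in diameter, 64 g; it turns freely.
- tape: Bystander: roll of tape lying flat, 96 mm outside diameter, 25 mm high; origin at the centre of its underside.
- jar: Bystander: plastic jar 68 mm in diameter, 85 mm high; origin at the centre of its underside.
- driver: Bystander: screwdriver lying on the bench, about 0.2 m long along its x; origin at its underside near the middle.

How it is judged (in metres and radians):
On the way, in this order (a step that is already met when the one before it is completed fails the run):
1. the carton is fully home in the bay (y of carton_rim in the frame of bay_home below 0.008 m and horizontal distance between carton_rim and bay_home below 0.012 m and z of carton_rim in the frame of bay_home below 0.078 m and angle between carton_rim's own z axis and vertical below 0.05 rad), for 0.2 s.
2. the tray is lifted off the bench by the gripper (height (world z) of tray_grip above 0.11 m and contact force between tray and the fingers above 1 N), for 0.2 s.
At the end, for the whole second after the job is handed in: Carton within 8 mm of the end stop, flat on the rollers; tray held still by the gripper, within 0.1 rad of level, 20 mm of the carton's centre and 0.2 rad of its long side (either way), underside 15 to 120 mm above its rim, touching nothing else; ball in its pocket (all of step 1 and horizontal distance between tray_grip and carton_rim below 0.02 m and z of tray_grip in the frame of carton_rim between 0.087 and 0.192 m and angle between the x axis of tray_grip and the y axis of carton_rim, either way round below 0.2 rad and angle between tray_grip's own z axis and vertical below 0.1 rad and contact force between tray and the fingers above 1 N and contact force between tray and carton below 0.1 N and contact force between tray and track below 0.1 N and distance between ball_center and tray_pocket below 0.016 m and linear speed of tray below 0.02 m/s); the arm keeps its last pose, push and grip.
It fails at once if the ball leaves its pocket (distance between ball_center and tray_pocket above 0.02 m).
It fails at once if the tray is tipped past 0.55 rad (about 30 degrees) (angle between tray_grip's own z axis and vertical above 0.55 rad).
It fails at once if the robot touches the ball (contact force between ball and the fingers above 0.3 N or contact force between ball and the arm above 0.3 N).
It fails at once if a bystander is moved by more than 20 mm (distance of any of tape, jar, driver from where it was at the start of the episode above 0.02 m).
It also fails if it takes over 64 s, if anything falls off the work surface, if the arm or the gripper's body presses on something with over 40 N, if the wrist force passes 120 N, or if a joint passes its speed limit or range.

## Robot

A 6-joint arm with a two-finger parallel gripper is mounted at the origin on the work surface. World frame = base frame: x ahead of the robot, y to its left, z up, the work surface at z = 0. Lengths are in mm, angles in rad, forces in N, time in s.
With the tool pointing down it reaches from about 275 to 825 mm from the base axis. Payload 4.9 kg.
Tool frame: the origin (TCP) lies at the very end of the fingers, on their centre line; the grasp point (between the pads) lies pinch_z behind it (pinch_z is the distance from the TCP to the grasp point, in mm); z points along the fingers, y is the line along which they close (so a half turn about z gives the same grasp; the last joint's range is limited). The gripper opens to 85 mm and grips with 20 to 120 N. Pads are 22 mm wide; open, the fingers measure 114 mm over their backs; the gripper's body (76 mm by 85 mm) begins 54 mm behind the grasp point. The pads swing forward as they close: fully open they stand 13 mm farther back than shut.
Start: joints at [-1.24, 0.326, -0.193, 1.052, 0, 1.437], TCP at [246.548, -491.663, 192.881] pointing down, gripper open.
Joint ranges: [-2.65, 2.65], [-0.97, 1.79], [-1.3, 1.35], [-1.93, 2.1], [-1.47, 1.37], [-3.14, 3.14]. Speed limits (rad/s): [2.57, 2.57, 3.14, 3.14, 3.14, 3.14].

## Interface

Orientations are given as a 3x3 rotation matrix whose columns are the frame's x, y, z axes.
In Python, from rig import get_state, snapshot, get_calibration, hand_in, recognise, tip_of, pinch_z gives the robot as it stands.
- The arm moves only by the tool play_rows, never from a script. Its argument "rows" is a list of rows, each an object of numbers: "x", "y", "z": the shift along the tool's x, y, z in mm; "wx", "wy", "wz": the turn, a rotation vector about the tool's x, y, z in rad. In form: [{"x": .., "y": .., "z": .., "wx": .., "wy": .., "wz": ..}, ...]. A call has 1 to 20 rows; each row is the pose to reach, as a shift and turn from the pose commanded when the call began, along the tool's axes at that moment; what a row does not reach only later rows make up. A row lasts 1/12 s, in which the tool goes at most 41.7 mm and 7.16 degrees, less where a joint would pass 70% of its speed; a pose out of reach is approached as far as the arm can. A call with a gripper value outside its range is refused whole. "grip" is the opening, from 0 (shut) to 1 (fully open), set as the call begins (left out, the last holds). The fingers move at their own pace and stop on an object; the grip force is fixed at half the most. Time passes only in rows, so rows that repeat a pose let the fingers close. It gives the time, the measured TCP pose, the force, the opening and the grip force at its end, in the units of the state.
- get_state(): the state, without advancing time (a new reading comes with each control period).
- snapshot(name): name is "scene" or "top" or "wrist"; returns the picture (420x560x3 uint8, red, green, blue); there is no depth.
- get_calibration(name): a dict with "intrinsics" (3x3 intrinsics, pixels), "eye" and "orientation" of the camera in the world. Camera axes: x right, y down, z forward; pixel columns grow to the right and rows downward; lengths in mm; the calibration is good to about 2 mm. A picture is of the moment at which its call begins: read the wrist's pose just before it. get_calibration takes no time and is no camera call; for the wrist camera it gives the pose at the moment of the call.
- hand_in(): hands the job in; it is judged then, once.
Trained networks look in the newest picture that a camera, given by its name, has taken for a name from the list of things; names that differ only in an ending like _2 or _b are one class to them, and where a whole thing is asked for, a point or a joint stands for the part that bears it (a point fixed in the world has none). Each returns a list of dicts, best first, with "score" (0 to 1); they miss things now and then, are a little off and sometimes report something else, mostly with a low value. They report only what shows in the picture. A call takes as long as a camera call.
- recognise(name, camera): "box" ([left, top, width, height] in pixels, round what is visible of it).
- tip_of(name, camera): "at" ([column, row] in pixels: a listed point, or the origin of a listed thing).
The state is a dict: "t": time; "joint_pos": joint angles; "joint_vel": joint speeds; "joint_efforts": joint torques, N m; "tool_pos": TCP position; "eef_rot": TCP orientation; "ft_force": force on the tool from outside, world axes, zero at the start; "wrist_torque": the same for the moment, N m; "grip_width": finger opening in mm; "gripper_force": force on a finger pad.
Only numpy, scipy, OpenCV 4.12 (cv2) and the standard library are available. Lean on these libraries where they do the work, as an engineer would, in place of code of your own. Each camera call takes 0.05 s, during which the arm holds its last target. There are 200 camera calls.

## Working session

There is one attempt and no reset: what is moved stays moved. The work goes in short steps, Python scripts to look and compute and a tool call to move; the robot and the scene stay as the last step left them, time stands still between calls to the robot, and variables do not carry over. Pictures are saved under pics/ and viewed, at most 10 in all, crops included, and the job is handed in when it is done.

Besides the shell and the picture viewer there is one more tool, called after "Call:" by a JSON object that holds its "method" and its "body", one argument or row to a line. play_rows: Moves the arm, as the interface text tells. Its arguments: {"type":"object","properties":{"rows":{"type":"array","items":{"type":"object","properties":{"x":{"type":"number"},"y":{"type":"number"},"z":{"type":"number"},"wx":{"type":"number"},"wy":{"type":"number"},"wz":{"type":"number"}}}},"grip":{"type":"number"}},"required":["rows"]}

```bash
mkdir -p pics
python3 - <<'E'
from rig import *
import cv2,json,numpy as np
s=get_state();print({k:np.round(v,3).tolist() for k,v in s.items()},pinch_z)
for c in("scene","top"):
    im=snapshot(c);cv2.imwrite(f"pics/{c}0.png",im[:,:,::-1])
    k=get_calibration(c);print(c,np.round(k["eye"],1).tolist(),np.round(k["orientation"],3).tolist(),np.round(k["intrinsics"],1).tolist())
    for n in("bay_home","track","carton_rim","tray_grip","tray_pocket","ball_center","tape","jar","driver"):
        try:print(n,[(np.round(d["at"],1).tolist(),round(d["score"],2)) for d in tip_of(n,c)[:2]])
        except Exception as e:print(n,e)
E
```

```text
{'t': 0.0, 'joint_pos': [-1.24, 0.327, -0.194, 1.052, 0.0, 1.437], 'joint_vel': [-0.001, 0.001, -0.001, -0.001, 0.002, -0.001], 'joint_efforts': [-0.0, -44.34, 26.244, 0.015, 0.0, 0.0], 'tool_pos': [246.317, -491.028, 192.097], 'eef_rot': [[0.894, 0.448, -0.001], [0.448, -0.894, 0.002], [0.0, -0.002, -1.0]], 'ft_force': [0.322, 0.421, 0.065], 'wrist_torque': [-0.014, 0.024, 0.013], 'gripper_force': 0.0, 'grip_width': 85.16} 18.700000000000003
scene [1226.6, 799.3, 915.2] [[-0.728, 0.418, -0.543], [0.685, 0.47, -0.556], [0.022, -0.777, -0.629]] [[482.3, 0.0, 279.5], [0.0, 482.3, 208.8], [0.0, 0.0, 1.0]]
bay_home [([199.5, 171.1], 0.92)]
track [([231.9, 203.5], 0.96)]
carton_rim [([247.5, 186.7], 0.83), ([262.7, 313.4], 0.73)]
tray_grip [([362.1, 267.0], 0.71), ([231.1, 201.8], 0.68)]
tray_pocket [([365.4, 277.0], 0.78)]
ball_center [([366.4, 274.0], 0.58)]
tape [([258.0, 151.3], 0.59)]
jar [([263.1, 316.7], 0.84)]
driver [([337.9, 354.6], 0.88), ([364.8, 278.4], 0.38)]
top [356.6, 37.2, 1001.0] [[0.001, -0.987, 0.163], [-1.0, 0.002, 0.018], [-0.018, -0.163, -0.986]] [[380.6, 0.0, 283.3], [0.0, 380.6, 206.0], [0.0, 0.0, 1.0]]
bay_home [([413.3, 199.1], 0.9)]
track [([355.5, 204.4], 0.68)]
carton_rim [([322.8, 194.4], 0.72)]
tray_grip [([161.5, 206.1], 0.98), ([415.7, 200.8], 0.5)]
tray_pocket [([169.1, 219.0], 0.7)]
ball_center [([173.3, 223.8], 0.42)]
tape [([420.3, 302.4], 0.74)]
jar [([213.7, 126.0], 0.58)]
driver [([142.0, 142.2], 0.71)]
```

View pics/scene0.png

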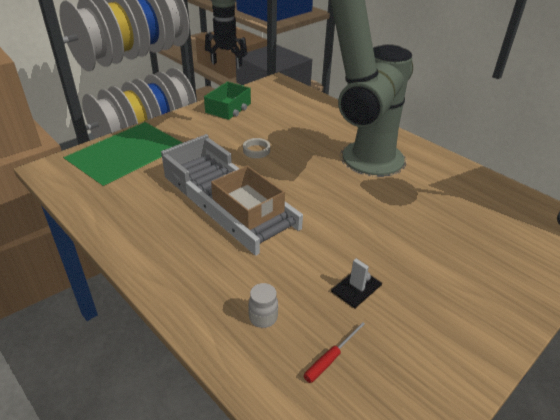

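View pics/top0.png

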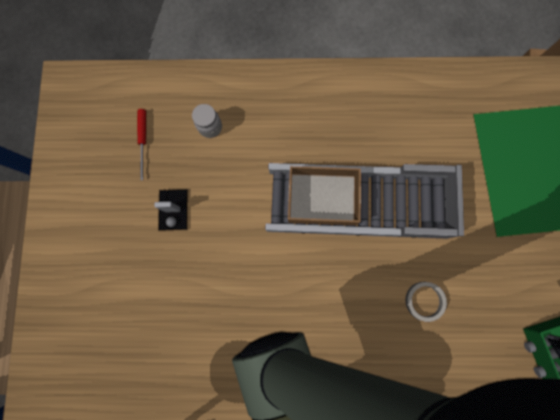

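```bash
cat > h.py <<'E'
from rig import *
import numpy as np,cv2
def ray(c,px,k=None):
    k=k or get_calibration(c);K=np.array(k["intrinsics"]);R=np.array(k["orientation"])
    d=R@np.linalg.solve(K,[px[0],px[1],1.]);return np.array(k["eye"]),d
def atz(c,px,z,k=None):
    e,d=ray(c,px,k);return e+d*(z-e[2])/d[2]
def proj(c,P,k=None):
    k=k or get_calibration(c);p=np.array(k["intrinsics"])@np.array(k["orientation"]).T@(np.array(P,float)-k["eye"]);return p[:2]/p[2]
E
python3 - <<'E'
from h import *
pts={"bay_home":(41,(199.5,171.1),(413.3,199.1)),"track":(0,(231.9,203.5),(355.5,204.4)),"carton_rim":(111,(247.5,186.7),(322.8,194.4)),"tray_grip":(72,(362.1,267),(161.5,206.1)),"tray_pocket":(19.5,(365.4,277),(169.1,219)),"ball":(19.5,(366.4,274),(173.3,223.8)),"tape":(0,(258,151.3),(420.3,302.4)),"jar":(0,(263.1,316.7),(213.7,126)),"driver":(0,(337.9,354.6),(142,142.2))}
for n,(z,a,b) in pts.items():print(n,atz("scene",a,z).round(0),atz("top",b,z).round(0))
E
```

```text
bay_home [ 531. -281.   41.] [ 532. -277.   41.]
track [ 527. -125.    0.] [ 526. -137.    0.]
carton_rim [532. -43. 111.] [531. -41. 111.]
tray_grip [503. 351.  72.] [511. 357.  72.]
tray_pocket [479. 351.  20.] [485. 353.  20.]
ball [469. 346.  20.] [472. 342.  20.]
tape [ 272. -296.    0.] [ 273. -293.   -0.]
jar [743. 259.   0.] [747. 248.   0.]
driver [690. 447.   0.] [701. 446.   0.]
```

The pictures agree with the networks. The carton sits mid-track (top view 325,195), with the end stop at right (462,200). The tray is at (172,208), with its ball at (170,222), on the side nearer the robot. I'm moving to a spot above and behind the carton at the feeding end.

Call:
{"method": "play_rows", "body": {
  "rows": [
    {"x":520,"y":-404,"z":0,"wz":-1.106},
    {"x":520,"y":-404,"z":0,"wz":-1.106},
    {"x":520,"y":-404,"z":0,"wz":-1.106},
    {"x":520,"y":-404,"z":0,"wz":-1.106},
    {"x":520,"y":-404,"z":0,"wz":-1.106},
    {"x":520,"y":-404,"z":0,"wz":-1.106},
    {"x":520,"y":-404,"z":0,"wz":-1.106},
    {"x":520,"y":-404,"z":0,"wz":-1.106},
    {"x":520,"y":-404,"z":0,"wz":-1.106},
    {"x":520,"y":-404,"z":0,"wz":-1.106},
    {"x":520,"y":-404,"z":0,"wz":-1.106},
    {"x":520,"y":-404,"z":0,"wz":-1.106},
    {"x":520,"y":-404,"z":0,"wz":-1.106},
    {"x":520,"y":-404,"z":0,"wz":-1.106},
    {"x":520,"y":-404,"z":0,"wz":-1.106},
    {"x":520,"y":-404,"z":0,"wz":-1.106},
    {"x":520,"y":-404,"z":0,"wz":-1.106},
    {"x":520,"y":-404,"z":0,"wz":-1.106},
    {"x":520,"y":-404,"z":0,"wz":-1.106},
    {"x":520,"y":-404,"z":0,"wz":-1.106}
  ],
  "grip": 1
}}

```text
invalid input at $.rows[0]: expected keys x, y, z, wx, wy, wz
```

Run:
```python
from h import *
s=get_state();print(s["t"],s["tool_pos"],np.round(s["eef_rot"],3).tolist())
k=get_calibration("wrist");print(np.round(k["eye"],1),np.round(k["orientation"],2).tolist())
im=snapshot("wrist");cv2.imwrite("pics/w1.png",im[:,:,::-1])
for n,z in(("carton_rim",111),("bay_home",41),("tray_grip",72),("track",0),("ball_center",19.5),("tray_pocket",19.5)):
    for d in tip_of(n,"wrist")[:2]:print(n,np.round(d["at"],1),round(d["score"],2),atz("wrist",d["at"],z,k).round(1))
```

```text
1.0 [ 246.54298806 -491.67661705  192.87854858] [[0.894, 0.448, 0.0], [0.448, -0.894, -0.0], [0.0, 0.0, -1.0]]
[ 312.1 -458.4  374. ] [[0.45, -0.86, -0.25], [-0.89, -0.43, -0.13], [0.0, 0.28, -0.96]]
```

View pics/w1.png

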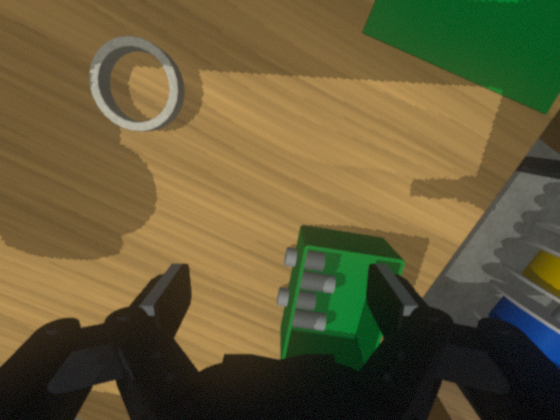

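Call:
{"method": "play_rows", "body": {
  "rows": [
    {"x":520,"y":-404,"z":0,"wx":0,"wy":0,"wz":-1.106},
    {"x":520,"y":-404,"z":0,"wx":0,"wy":0,"wz":-1.106},
    {"x":520,"y":-404,"z":0,"wx":0,"wy":0,"wz":-1.106},
    {"x":520,"y":-404,"z":0,"wx":0,"wy":0,"wz":-1.106},
    {"x":520,"y":-404,"z":0,"wx":0,"wy":0,"wz":-1.106},
    {"x":520,"y":-404,"z":0,"wx":0,"wy":0,"wz":-1.106},
    {"x":520,"y":-404,"z":0,"wx":0,"wy":0,"wz":-1.106},
    {"x":520,"y":-404,"z":0,"wx":0,"wy":0,"wz":-1.106},
    {"x":520,"y":-404,"z":0,"wx":0,"wy":0,"wz":-1.106},
    {"x":520,"y":-404,"z":0,"wx":0,"wy":0,"wz":-1.106},
    {"x":520,"y":-404,"z":0,"wx":0,"wy":0,"wz":-1.106},
    {"x":520,"y":-404,"z":0,"wx":0,"wy":0,"wz":-1.106},
    {"x":520,"y":-404,"z":0,"wx":0,"wy":0,"wz":-1.106},
    {"x":520,"y":-404,"z":0,"wx":0,"wy":0,"wz":-1.106},
    {"x":520,"y":-404,"z":0,"wx":0,"wy":0,"wz":-1.106},
    {"x":520,"y":-404,"z":0,"wx":0,"wy":0,"wz":-1.106},
    {"x":520,"y":-404,"z":0,"wx":0,"wy":0,"wz":-1.106},
    {"x":520,"y":-404,"z":0,"wx":0,"wy":0,"wz":-1.106},
    {"x":520,"y":-404,"z":0,"wx":0,"wy":0,"wz":-1.106}
  ],
  "grip": 1
}}

```text
t: 2.93
tool_pos: [529.8, 102.4, 192.6]
eef_rot: [[-0.0, 1.0, -0.001], [1.0, 0.0, -0.001], [-0.001, -0.001, -1.0]]
ft_force: [0.5, -0.3, -0.5]
grip_width: 85.2
gripper_force: 0.0
```

Run:
```python
from h import *
s=get_state();print(s["t"],s["tool_pos"],np.round(s["eef_rot"],3).tolist(),s["ft_force"])
k=get_calibration("wrist")
im=snapshot("wrist");cv2.imwrite("pics/w2.png",im[:,:,::-1])
for n,z in(("carton_rim",111),("tray_grip",72),("ball_center",19.5),("tray_pocket",19.5)):
    for d in tip_of(n,"wrist")[:2]:print(n,np.round(d["at"],1),round(d["score"],2),atz("wrist",d["at"],z,k).round(1))
# carton front edge from top cam
im=snapshot("top");cv2.imwrite("pics/t2.png",cv2.resize(im[150:250,255:475,::-1],None,fx=3.6,fy=3.6,interpolation=cv2.INTER_CUBIC))
```

```text
2.9333 [529.76829921 102.37529672 192.59196571] [[-0.0, 1.0, -0.001], [1.0, 0.0, -0.001], [-0.001, -0.001, -1.0]] [ 0.51977713 -0.34867297 -0.47109569]
carton_rim [281.5 342.4] 0.59 [534.2 -44.8 111. ]
```

View pics/t2.png

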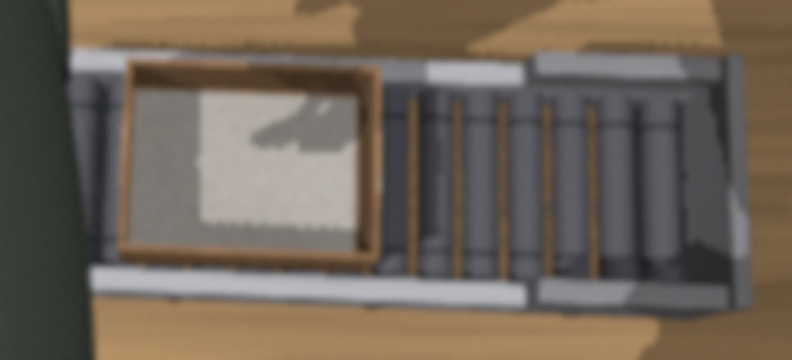

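View pics/w2.png

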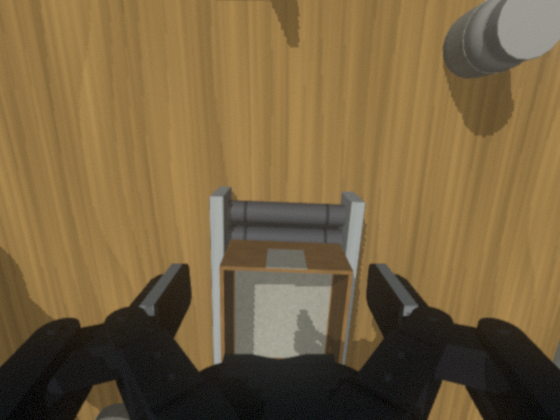

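Run:
```python
from h import *
k=get_calibration("wrist")
for n,p,z in(("rimL",(222,268),111),("rimR",(352,268),111),("botL",(230,242),41),("botR",(345,244),41),("railLend",(212,198),56),("railLfar",(213,330),56),("railRend",(362,203),56),("railRfar",(354,310),56)):print(n,atz("wrist",p,z,k).round(1))
f=lambda p:(255+p[0]/3.6,150+p[1]/3.6)
for n,p,z in(("carton+y-x",(118,255),111),("carton+y+x",(126,60),111),("carton-y+x",(382,66),111),("carton-y-x",(376,262),111),("stop+x",(745,58),100),("stop-x",(750,305),100),("railbot -x end",(92,293),56),("rail -x",(525,305),56)):print(n,atz("top",f(p),z).round(1))
```

```text
rimL [476.5  40.7 111. ]
rimR [602.7  40.4 111. ]
botL [473.4  39.4  41. ]
botR [611.2  36.5  41. ]
railLend [458.8  97.2  56. ]
railLfar [448.9 -73.2  56. ]
railRend [623.3  91.2  56. ]
railRfar [624.  -44.7  56. ]
carton+y-x [468.2  42.7 111. ]
carton+y+x [599.7  37.1 111. ]
carton-y+x [ 594.9 -133.6  111. ]
carton-y-x [ 463.4 -125.4  111. ]
stop+x [ 602.4 -379.1  100. ]
stop-x [ 436.1 -369.8  100. ]
railbot -x end [448.7  61.   56. ]
rail -x [ 440.1 -236.5   56. ]
```

The wrist view shows the carton's rear rim at rows 243–268. The rear face is at y≈41, and the track is turned about -0.03 rad. The fingers are clear to come down behind it, so I descend and start the push.

Call:
{"method": "play_rows", "body": {
  "rows": [
    {"x":0,"y":8,"z":35,"wx":0,"wy":0,"wz":0.03},
    {"x":0,"y":8,"z":70,"wx":0,"wy":0,"wz":0.03},
    {"x":0,"y":8,"z":105,"wx":0,"wy":0,"wz":0.03},
    {"x":0,"y":8,"z":131,"wx":0,"wy":0,"wz":0.03},
    {"x":-20,"y":7,"z":131,"wx":0,"wy":0,"wz":0.03},
    {"x":-35,"y":7,"z":131,"wx":0,"wy":0,"wz":0.03},
    {"x":-45,"y":7,"z":131,"wx":0,"wy":0,"wz":0.03},
    {"x":-53,"y":6,"z":131,"wx":0,"wy":0,"wz":0.03},
    {"x":-62,"y":6,"z":131,"wx":0,"wy":0,"wz":0.03},
    {"x":-74,"y":6,"z":131,"wx":0,"wy":0,"wz":0.03},
    {"x":-88,"y":5,"z":131,"wx":0,"wy":0,"wz":0.03},
    {"x":-103,"y":5,"z":131,"wx":0,"wy":0,"wz":0.03},
    {"x":-118,"y":4,"z":131,"wx":0,"wy":0,"wz":0.03},
    {"x":-133,"y":4,"z":131,"wx":0,"wy":0,"wz":0.03},
    {"x":-148,"y":4,"z":131,"wx":0,"wy":0,"wz":0.03},
    {"x":-163,"y":3,"z":131,"wx":0,"wy":0,"wz":0.03},
    {"x":-178,"y":3,"z":131,"wx":0,"wy":0,"wz":0.03},
    {"x":-192,"y":2,"z":131,"wx":0,"wy":0,"wz":0.03},
    {"x":-204,"y":2,"z":131,"wx":0,"wy":0,"wz":0.03},
    {"x":-215,"y":2,"z":131,"wx":0,"wy":0,"wz":0.03}
  ]
}}

```text
t: 4.9
tool_pos: [532.4, -113.7, 62.2]
eef_rot: [[0.03, 1.0, 0.001], [1.0, -0.03, -0.0], [-0.0, 0.001, -1.0]]
ft_force: [0.4, -0.2, 0.2]
grip_width: 85.2
gripper_force: 0.0
```

Run:
```python
from h import *
s=get_state();print(s["t"],s["tool_pos"],np.round(s["eef_rot"],3).tolist(),s["ft_force"])
im=snapshot("top");cv2.imwrite("pics/t3.png",cv2.resize(im[150:250,255:475,::-1],None,fx=3.6,fy=3.6,interpolation=cv2.INTER_CUBIC))
for n,z in(("carton_rim",111),("bay_home",41)):
    for d in tip_of(n,"top")[:2]:print(n,np.round(d["at"],1),round(d["score"],2),atz("top",d["at"],z).round(1))
snapshot("scene")
for n,z in(("carton_rim",111),("bay_home",41)):
    for d in tip_of(n,"scene")[:2]:print(n,np.round(d["at"],1),round(d["score"],2),atz("scene",d["at"],z).round(1))
```

```text
4.9 [ 532.4220632  -113.74438444   62.23132885] [[0.03, 1.0, 0.001], [1.0, -0.03, -0.0], [-0.0, 0.001, -1.0]] [ 0.37247112 -0.23927764  0.21181953]
carton_rim [325.1 192.4] 0.83 [536.2 -46.3 111. ]
carton_rim [246.7 186.4] 0.56 [532.6 -46.  111. ]
bay_home [199.2 170.1] 0.89 [ 528.6 -286.1   41. ]
```

View pics/t3.png

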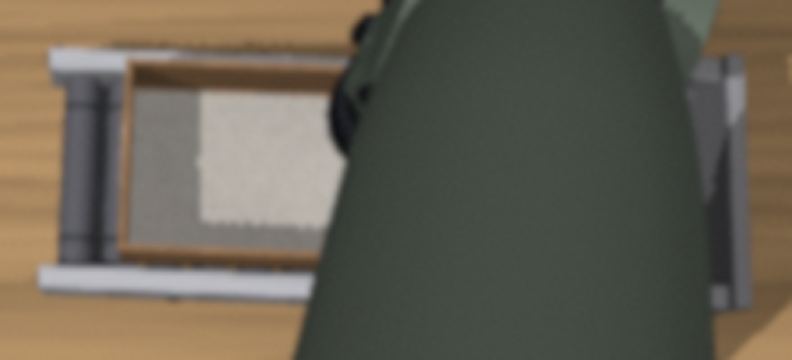

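Run:
```python
from h import *
im=snapshot("scene");a=cv2.resize(im[110:250,150:320,::-1],(510,420),interpolation=cv2.INTER_CUBIC)
w=snapshot("wrist")[:,:,::-1];w=cv2.resize(w,(290,218))
o=np.zeros((420,800,3),np.uint8);o[:,:510]=a;o[:218,510:]=w;cv2.imwrite("pics/s4.png",o)
print(get_state()["t"],np.round(get_calibration("wrist")["eye"]))
```

```text
5.3 [535. -39. 243.]
```

View pics/s4.png

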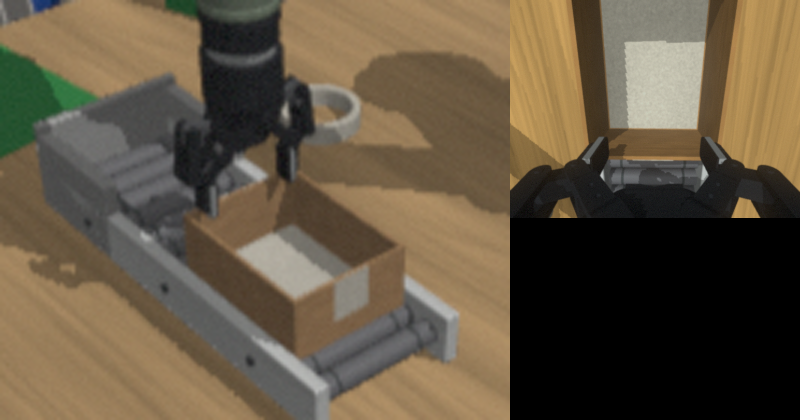

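Run:
```python
from h import *
f=lambda q:((q-[150,110])*3).round()
for n,P in(("tcp",(532,-114,62)),("tip+x z75",(582,-116,75)),("tip-x z75",(482,-113,75)),("tip+x z120",(582,-116,120)),("rim front+x",(597,-132,111)),("rim front-x",(466,-128,111)),("rim rear +x",(601,38,111)),("rear +x bottom",(601,38,41))):print(n,f(proj("scene",P)))
s=get_state();print(s["joint_pos"],s["tool_pos"])
```

```text
tcp [247. 238.]
tip+x z75 [204. 247.]
tip-x z75 [286. 208.]
tip+x z120 [201. 209.]
rim front+x [179. 216.]
rim front-x [288. 166.]
rim rear +x [292. 302.]
rear +x bottom [294. 362.]
[-3.42761566e-01  4.38886842e-01 -3.89696319e-01  7.42479892e-01
  1.94225765e-04  1.25695354e+00] [ 532.22694366 -111.70735698   61.83424099]
```

Run:
```python
from h import *
k=get_calibration("wrist");s=get_state();R=np.array(s["eef_rot"]);T=np.array(s["tool_pos"])
for p in((185,265),(375,265),(170,270),(145,310)):
    e,d=ray("wrist",p,k);e=R.T@(e-T);d=R.T@d
    for xt in(-11,0,11):
        print(p,"x",xt,(e+d*(xt-e[0])/d[0]).round(1))
for n,p in(("frontrim L",(592,158)),("frontrim R",(712,158)),("front inner top",(650,130))):
    q=((p[0]-510)*560/290,p[1]*420/218);print(n,np.round(q),atz("wrist",q,111,k).round(1),atz("wrist",q,45,k).round(1))
```

```text
(185, 265) x -11 [-11.  -57.  -11.9]
(185, 265) x 0 [  0.  -49.4 -34. ]
(185, 265) x 11 [ 11.  -41.8 -56.1]
(375, 265) x -11 [-11.   61.2 -12. ]
(375, 265) x 0 [  0.   53.3 -34.1]
(375, 265) x 11 [ 11.   45.5 -56.2]
(170, 270) x -11 [-11.  -64.1 -18.5]
(170, 270) x 0 [  0.  -55.5 -39.8]
(170, 270) x 11 [ 11. -47. -61.]
(145, 310) x -11 [-11.  -61.9 -58.8]
(145, 310) x 0 [  0.  -53.6 -74.8]
(145, 310) x 11 [ 11.  -45.4 -90.8]
frontrim L [158. 304.] [ 472.2 -124.4  111. ] [ 440.5 -167.2   45. ]
frontrim R [390. 304.] [ 589.4 -127.8  111. ] [ 616.4 -172.4   45. ]
front inner top [270. 250.] [529.9 -96.5 111. ] [ 527.2 -125.4   45. ]
```

The fingers came over or through without moving the carton, which is still at y≈-44. They are now near its front wall. I'll test with a small further push, which would drive the carton from the inside of that wall.

Call:
{"method": "play_rows", "body": {
  "rows": [
    {"x":-6,"y":-1,"z":0,"wx":0,"wy":0,"wz":0},
    {"x":-12,"y":-1,"z":0,"wx":0,"wy":0,"wz":0},
    {"x":-18,"y":-2,"z":0,"wx":0,"wy":0,"wz":0},
    {"x":-24,"y":-2,"z":0,"wx":0,"wy":0,"wz":0},
    {"x":-30,"y":-2,"z":0,"wx":0,"wy":0,"wz":0}
  ]
}}

```text
t: 5.72
tool_pos: [529.3, -143.1, 61.9]
eef_rot: [[0.03, 1.0, -0.0], [1.0, -0.03, -0.0], [-0.0, -0.0, -1.0]]
ft_force: [0.1, -0.3, 0.4]
grip_width: 85.4
gripper_force: 0.0
```

Run:
```python
from h import *
s=get_state();print(s["t"],s["tool_pos"],s["ft_force"])
a=snapshot("scene");b=snapshot("top")
for c in("scene","top"):
  for d in tip_of("carton_rim",c)[:2]:print(c,np.round(d["at"],1),round(d["score"],2),atz(c,d["at"],111).round(1))
  for d in recognise("carton_rim",c)[:1]:print(d)
cv2.imwrite("pics/s5.png",np.hstack([cv2.resize(a[120:230,155:305,::-1],(420,308),interpolation=cv2.INTER_CUBIC),cv2.resize(b[150:250,265:385,::-1],(370,308),interpolation=cv2.INTER_CUBIC)]))
```

```text
5.7167 [ 529.28610933 -143.14936309   61.89202342] [ 0.11161115 -0.27033002  0.38842206]
scene [246. 188.] 0.97 [538.9 -41.5 111. ]
{'box': [211.9, 165.3, 73.2, 63.4], 'score': 0.87}
top [322.8 194.7] 0.6 [530.7 -40.7 111. ]
top [166.2 219.5] 0.44 [471.9 330.8 111. ]
{'box': [288.3, 164.7, 75.6, 59.0], 'score': 0.86}
```

View pics/s5.png

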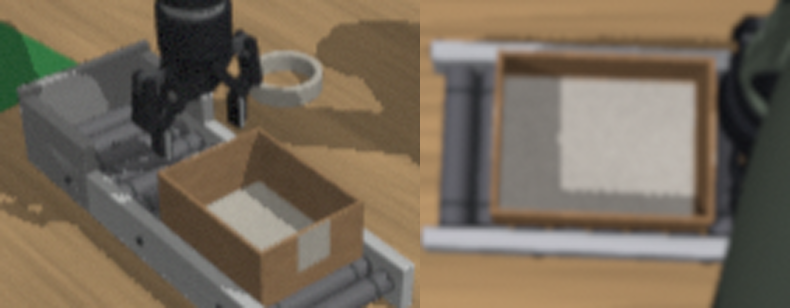

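Run:
```python
from h import *
for p,xs in(((213.9,175.4),(573,580,586)),((239.3,164.6),(472,479,486))):
    e,d=ray("scene",p)
    for x in xs:print(p,(e+d*(x-e[0])/d[0]).round(0))
    for y in (-154,-143,-132):print("y",(e+d*(y-e[1])/d[1]).round(0))
s=get_state();print(s["joint_pos"])
```

```text
(213.9, 175.4) [ 573. -143.  116.]
(213.9, 175.4) [ 580. -133.  125.]
(213.9, 175.4) [ 586. -124.  132.]
y [ 566. -154.  107.]
y [ 573. -143.  116.]
y [ 581. -132.  126.]
(239.3, 164.6) [ 472. -152.  104.]
(239.3, 164.6) [ 479. -143.  112.]
(239.3, 164.6) [ 486. -134.  119.]
y [ 471. -154.  103.]
y [ 479. -143.  112.]
y [ 488. -132.  121.]
[-3.97360018e-01  4.45673908e-01 -3.78290196e-01  7.47051666e-01
  1.42803094e-04  1.20346149e+00]
```

The open fingertips stand about 50 mm behind the TCP (z≈114), so they skimmed over the rim and the carton is untouched. I'll go back up behind the carton, shut the fingers and push with them closed.

Call:
{"method": "play_rows", "body": {
  "rows": [
    {"x":0,"y":0,"z":-40,"wx":0,"wy":0,"wz":0},
    {"x":0,"y":0,"z":-80,"wx":0,"wy":0,"wz":0},
    {"x":40,"y":2,"z":-80,"wx":0,"wy":0,"wz":0},
    {"x":80,"y":2,"z":-80,"wx":0,"wy":0,"wz":0},
    {"x":120,"y":2,"z":-80,"wx":0,"wy":0,"wz":0},
    {"x":160,"y":2,"z":-80,"wx":0,"wy":0,"wz":0},
    {"x":200,"y":2,"z":-80,"wx":0,"wy":0,"wz":0},
    {"x":235,"y":2,"z":-80,"wx":0,"wy":0,"wz":0},
    {"x":235,"y":2,"z":-80,"wx":0,"wy":0,"wz":0},
    {"x":235,"y":2,"z":-45,"wx":0,"wy":0,"wz":0},
    {"x":235,"y":2,"z":-10,"wx":0,"wy":0,"wz":0},
    {"x":235,"y":2,"z":2,"wx":0,"wy":0,"wz":0},
    {"x":235,"y":2,"z":2,"wx":0,"wy":0,"wz":0}
  ],
  "grip": 0
}}

```text
t: 7.1
tool_pos: [535.0, 92.4, 56.4]
eef_rot: [[0.029, 1.0, -0.007], [1.0, -0.029, -0.0], [-0.001, -0.007, -1.0]]
ft_force: [-0.7, -0.2, -0.4]
grip_width: 0.2
gripper_force: 0.0
```

Run:
```python
from h import *
s=get_state();print(s["t"],s["tool_pos"],s["ft_force"],s["grip_width"])
k=get_calibration("wrist")
w=snapshot("wrist");a=snapshot("scene")
cv2.imwrite("pics/s6.png",np.hstack([cv2.resize(a[120:280,180:340,::-1],(400,400),interpolation=cv2.INTER_CUBIC),cv2.resize(w[140:420,140:420,::-1],(400,400))]))
print((proj("scene",s["tool_pos"])-[180,120])*2.5,(proj("wrist",s["tool_pos"],k)-140)/.7)
```

```text
7.1 [534.98884255  92.42129929  56.42433269] [-0.6553927  -0.19709729 -0.39224198] 0.24160981185010882
[248.58969666 264.04522682] [195.27551761 144.72934811]
```

View pics/s6.png

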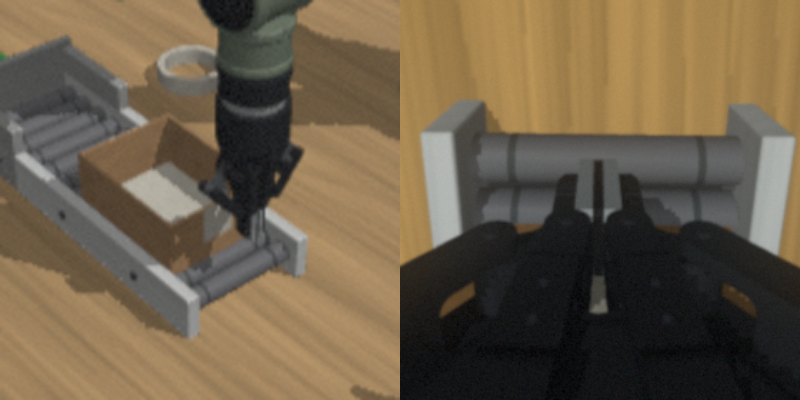

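The shut fingers are now behind the carton, above the rollers and between the rails. Pushing.

Call:
{"method": "play_rows", "body": {
  "rows": [
    {"x":-12,"y":0,"z":-2,"wx":0,"wy":0,"wz":0},
    {"x":-22,"y":0,"z":-2,"wx":0,"wy":0,"wz":0},
    {"x":-30,"y":0,"z":-2,"wx":0,"wy":0,"wz":0},
    {"x":-36,"y":0,"z":-2,"wx":0,"wy":0,"wz":0},
    {"x":-42,"y":0,"z":-2,"wx":0,"wy":0,"wz":0},
    {"x":-49,"y":0,"z":-2,"wx":0,"wy":0,"wz":0},
    {"x":-57,"y":0,"z":-2,"wx":0,"wy":0,"wz":0},
    {"x":-66,"y":0,"z":-2,"wx":0,"wy":0,"wz":0},
    {"x":-76,"y":0,"z":-2,"wx":0,"wy":0,"wz":0},
    {"x":-87,"y":0,"z":-2,"wx":0,"wy":0,"wz":0},
    {"x":-98,"y":0,"z":-2,"wx":0,"wy":0,"wz":0},
    {"x":-109,"y":0,"z":-2,"wx":0,"wy":0,"wz":0},
    {"x":-120,"y":0,"z":-2,"wx":0,"wy":0,"wz":0},
    {"x":-131,"y":0,"z":-2,"wx":0,"wy":0,"wz":0},
    {"x":-142,"y":0,"z":-2,"wx":0,"wy":0,"wz":0},
    {"x":-152,"y":0,"z":-2,"wx":0,"wy":0,"wz":0},
    {"x":-161,"y":0,"z":-2,"wx":0,"wy":0,"wz":0},
    {"x":-169,"y":0,"z":-2,"wx":0,"wy":0,"wz":0},
    {"x":-176,"y":0,"z":-2,"wx":0,"wy":0,"wz":0},
    {"x":-182,"y":0,"z":-2,"wx":0,"wy":0,"wz":0}
  ]
}}

```text
t: 8.87
tool_pos: [532.9, -90.3, 61.8]
eef_rot: [[0.03, 1.0, -0.0], [1.0, -0.03, -0.0], [-0.0, -0.0, -1.0]]
ft_force: [-0.5, 1.3, -1.4]
grip_width: 0.3
gripper_force: 0.4
```

```bash
cat > c.py <<'E'
from h import *
s=get_state();print(s["t"],s["tool_pos"].round(1),np.round(s["ft_force"],2))
for c in("scene","top"):
  snapshot(c)
  for d in tip_of("carton_rim",c)[:2]:print(c,np.round(d["at"],1),round(d["score"],2),atz(c,d["at"],111).round(1))
  for d in recognise("carton_rim",c)[:1]:print(d)
E
python3 c.py
```

```text
8.8667 [532.9 -90.3  61.8] [-0.53  1.3  -1.45]
scene [217.7 166.2] 0.69 [ 531.6 -179.7  111. ]
{'box': [183.0, 147.9, 70.5, 58.0], 'score': 0.96}
{'box': [136.6, 106.4, 8.5, 47.1], 'score': 0.69}
```

Call:
{"method": "play_rows", "body": {
  "rows": [
    {"x":-7,"y":0,"z":0,"wx":0,"wy":0,"wz":0},
    {"x":-14,"y":0,"z":0,"wx":0,"wy":0,"wz":0},
    {"x":-21,"y":0,"z":0,"wx":0,"wy":0,"wz":0},
    {"x":-28,"y":0,"z":0,"wx":0,"wy":0,"wz":0},
    {"x":-35,"y":0,"z":0,"wx":0,"wy":0,"wz":0},
    {"x":-42,"y":0,"z":0,"wx":0,"wy":0,"wz":0},
    {"x":-49,"y":0,"z":0,"wx":0,"wy":0,"wz":0},
    {"x":-55,"y":0,"z":0,"wx":0,"wy":0,"wz":0},
    {"x":-60,"y":0,"z":0,"wx":0,"wy":0,"wz":0},
    {"x":-64,"y":0,"z":0,"wx":0,"wy":0,"wz":0},
    {"x":-68,"y":0,"z":0,"wx":0,"wy":0,"wz":0},
    {"x":-71,"y":0,"z":0,"wx":0,"wy":0,"wz":0},
    {"x":-74,"y":0,"z":0,"wx":0,"wy":0,"wz":0},
    {"x":-77,"y":0,"z":0,"wx":0,"wy":0,"wz":0},
    {"x":-80,"y":0,"z":0,"wx":0,"wy":0,"wz":0},
    {"x":-83,"y":0,"z":0,"wx":0,"wy":0,"wz":0},
    {"x":-86,"y":0,"z":0,"wx":0,"wy":0,"wz":0},
    {"x":-88,"y":0,"z":0,"wx":0,"wy":0,"wz":0},
    {"x":-90,"y":0,"z":0,"wx":0,"wy":0,"wz":0}
  ]
}}

```text
t: 10.75
tool_pos: [530.3, -179.7, 61.9]
eef_rot: [[0.03, 1.0, 0.0], [1.0, -0.03, -0.0], [-0.0, 0.0, -1.0]]
ft_force: [-1.0, 1.2, -0.1]
grip_width: 0.2
gripper_force: 0.4
```

```bash
python3 c.py
```

```text
10.75 [ 530.3 -179.7   61.9] [-0.95  1.23 -0.14]
scene [199.6 153.7] 0.62 [ 531.3 -270.5  111. ]
top [354.3 204.2] 0.72 [ 507.6 -114.7  111. ]
top [143.9 142.2] 0.66 [663.2 395.6 111. ]
{'box': [380.7, 210.4, 11.6, 14.0], 'score': 0.54}
```

Not against the stop yet. I'm creeping forward 1.5–2 mm per row.

Call:
{"method": "play_rows", "body": {
  "rows": [
    {"x":-2,"y":0,"z":0,"wx":0,"wy":0,"wz":0},
    {"x":-4,"y":0,"z":0,"wx":0,"wy":0,"wz":0},
    {"x":-5.5,"y":0,"z":0,"wx":0,"wy":0,"wz":0},
    {"x":-7,"y":0,"z":0,"wx":0,"wy":0,"wz":0},
    {"x":-8,"y":0,"z":0,"wx":0,"wy":0,"wz":0},
    {"x":-8,"y":0,"z":0,"wx":0,"wy":0,"wz":0}
  ]
}}

```text
t: 11.55
tool_pos: [529.2, -180.6, 61.9]
eef_rot: [[0.027, 1.0, -0.0], [1.0, -0.027, 0.013], [0.013, -0.001, -1.0]]
ft_force: [-2.7, 17.5, 8.5]
grip_width: 0.4
gripper_force: 8.9
```

The command is 7 mm past where the TCP stopped and the force is 17.5 N, so the carton is against the stop. Backing off gently and checking.

Call:
{"method": "play_rows", "body": {
  "rows": [
    {"x":2,"y":0,"z":0,"wx":0,"wy":0,"wz":0},
    {"x":5,"y":0,"z":0,"wx":0,"wy":0,"wz":0},
    {"x":7,"y":0,"z":0,"wx":0,"wy":0,"wz":0},
    {"x":10,"y":0,"z":0,"wx":0,"wy":0,"wz":0},
    {"x":20,"y":0,"z":0,"wx":0,"wy":0,"wz":0},
    {"x":40,"y":0,"z":0,"wx":0,"wy":0,"wz":0},
    {"x":60,"y":0,"z":-40,"wx":0,"wy":0,"wz":0},
    {"x":90,"y":0,"z":-80,"wx":0,"wy":0,"wz":0},
    {"x":130,"y":0,"z":-120,"wx":0,"wy":0,"wz":0},
    {"x":170,"y":0,"z":-120,"wx":0,"wy":0,"wz":0},
    {"x":210,"y":0,"z":-120,"wx":0,"wy":0,"wz":0},
    {"x":250,"y":0,"z":-120,"wx":0,"wy":0,"wz":0},
    {"x":290,"y":0,"z":-120,"wx":0,"wy":0,"wz":0},
    {"x":330,"y":0,"z":-120,"wx":0,"wy":0,"wz":0},
    {"x":370,"y":0,"z":-120,"wx":0,"wy":0,"wz":0},
    {"x":400,"y":0,"z":-120,"wx":0,"wy":0,"wz":0},
    {"x":415,"y":0,"z":-120,"wx":0,"wy":0,"wz":0},
    {"x":415,"y":0,"z":-120,"wx":0,"wy":0,"wz":0}
  ]
}}

```text
t: 13.05
tool_pos: [542.0, 231.2, 181.6]
eef_rot: [[0.025, 1.0, 0.0], [1.0, -0.025, 0.001], [0.001, 0.0, -1.0]]
ft_force: [-0.8, -0.7, -0.3]
grip_width: -0.1
gripper_force: 0.0
```

```bash
python3 c.py
python3 - <<'E'
from h import *
k=get_calibration("wrist");s=get_state()
w=snapshot("wrist");a=snapshot("top")
for c,kk in(("wrist",k),("top",None)):
  for n,z in(("tray_grip",72),("ball_center",19.5),("tray_pocket",19.5)):
    for d in tip_of(n,c)[:2]:print(c,n,np.round(d["at"],1),round(d["score"],2),atz(c,d["at"],z,kk).round(1))
cv2.imwrite("pics/s7.png",np.hstack([cv2.resize(a[140:260,350:480,::-1],(400,370),interpolation=cv2.INTER_CUBIC),cv2.resize(w[:400,60:500,::-1],(400,370))]))
E
```

```text
13.05 [542.  231.2 181.6] [-0.82 -0.68 -0.32]
scene [199. 153.] 0.79 [ 530.4 -275.   111. ]
scene [367.7 274.7] 0.34 [545.6 395.8 111. ]
{'box': [167.2, 135.9, 69.0, 51.9], 'score': 0.64}
top [424. 199.] 0.84 [ 519.6 -279.1  111. ]
{'box': [380.8, 169.1, 82.9, 58.7], 'score': 0.74}
wrist tray_grip [237.1  62.1] 0.66 [511.5 352.3  72. ]
wrist ball_center [214.1  76.5] 0.71 [480.  349.   19.5]
wrist ball_center [238.9  63.1] 0.46 [507.1 360.9  19.5]
wrist tray_pocket [211.4  77. ] 0.89 [477.1 348.6  19.5]
top tray_grip [163.6 206.3] 0.9 [510.  351.8  72. ]
top tray_grip [354.8 205.2] 0.33 [ 511.7 -122.5   72. ]
top ball_center [173.8 220.2] 0.4 [481.8 340.9  19.5]
top tray_pocket [169.4 219.9] 0.7 [482.6 352.5  19.5]
top tray_pocket [358.3 205. ] 0.26 [ 521.  -140.6   19.5]
```

View pics/s7.png

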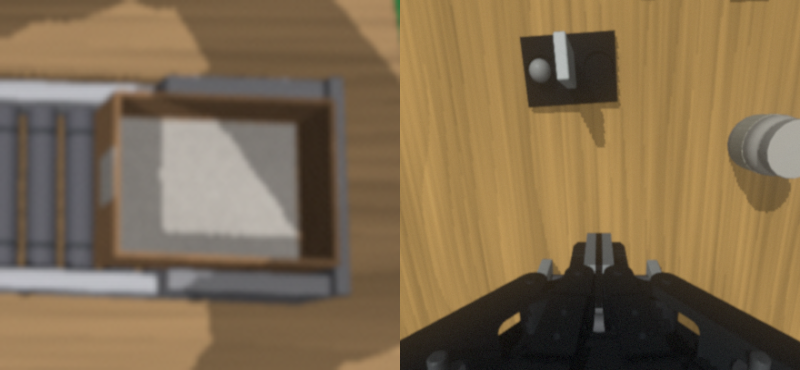

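The carton is home: its front wall sits against the end stop (about 335,180 in the crop). In the wrist view the tray is at (570,68) with its ball at (540,70). Next I measure the tray's pose.

Run:
```python
from h import *
k=get_calibration("wrist")
f=lambda p:(60+(p[0]-400)*1.1,p[1]*400/370)
P={}
for n,p,z in(("a",(521,38),10),("b",(616,31),10),("c",(617,101),10),("d",(529,106),10),("fin1",(555,33),90),("fin2",(566,33),90),("fin3",(562,86),90),("fin4",(575,86),90),("ball",(540,70),19.5)):
    P[n]=atz("wrist",f(p),z,k);print(n,P[n].round(1))
print("plate c",np.mean([P[q] for q in"abcd"],0).round(1))
for u,v in("ab","dc","da","cb"):
    d=P[v]-P[u];print(u+v,np.hypot(*d[:2]).round(1),np.degrees(np.arctan2(d[1],d[0])).round(1))
# refine: plate blob via dark threshold, min area rect on ground plane
im=snapshot("wrist");k=get_calibration("wrist");g=im.max(2);m=((g<60)*255).astype(np.uint8);m[200:]=0
n,l,st,_=cv2.connectedComponentsWithStats(m);i=1+st[1:,4].argmax();print(st[i])
c=max(cv2.findContours((l==i).astype(np.uint8),0,1)[0],key=cv2.contourArea)[:,0]
W=np.array([atz("wrist",q,10,k)[:2] for q in c],np.float32);print(cv2.minAreaRect(W))
s=get_state();print(s["tool_pos"],np.round(s["eef_rot"],4).tolist())
```

```text
a [459.  386.4  10. ]
b [568.9 390.1  10. ]
c [569.2 315.3  10. ]
d [460.6 312.9  10. ]
fin1 [509.4 369.8  90. ]
fin2 [519.1 369.5  90. ]
fin3 [512.6 326.5  90. ]
fin4 [524.8 326.1  90. ]
ball [479.7 351.   19.5]
plate c [514.4 351.2  10. ]
ab 110.0 1.9
dc 108.6 1.3
da 73.5 91.3
cb 74.8 90.2
[ 194   36  104   80 5657]
((513.7149658203125, 349.9188232421875), (107.61650848388672, 74.0555648803711), 1.7612626552581787)
[542.52602652 227.27335479 181.90700297] [[0.0303, 0.9995, 0.0], [0.9995, -0.0303, 0.0001], [0.0001, 0.0, -1.0]]
```

Call:
{"method": "play_rows", "body": {
  "rows": [
    {"x":35,"y":-9,"z":0,"wx":0,"wy":0,"wz":-0.02},
    {"x":70,"y":-18,"z":0,"wx":0,"wy":0,"wz":-0.056},
    {"x":100,"y":-26,"z":0,"wx":0,"wy":0,"wz":-0.056},
    {"x":122,"y":-32,"z":0,"wx":0,"wy":0,"wz":-0.056},
    {"x":122,"y":-32,"z":20,"wx":0,"wy":0,"wz":-0.056},
    {"x":122,"y":-32,"z":40,"wx":0,"wy":0,"wz":-0.056},
    {"x":122,"y":-32,"z":60,"wx":0,"wy":0,"wz":-0.056},
    {"x":122,"y":-32,"z":72,"wx":0,"wy":0,"wz":-0.056},
    {"x":122,"y":-32,"z":72,"wx":0,"wy":0,"wz":-0.056},
    {"x":122,"y":-32,"z":72,"wx":0,"wy":0,"wz":-0.056}
  ],
  "grip": 0.8
}}

```text
t: 14.63
tool_pos: [513.6, 350.1, 109.4]
eef_rot: [[-0.026, 1.0, -0.001], [1.0, 0.026, -0.001], [-0.001, -0.001, -1.0]]
ft_force: [0.2, 0.7, 0.3]
grip_width: 68.1
gripper_force: 0.0
```

Run:
```python
from h import *
k=get_calibration("wrist");s=get_state();print(s["t"],s["tool_pos"].round(1),np.round(s["eef_rot"],3).tolist(),s["grip_width"])
w=snapshot("wrist");a=snapshot("scene")
cv2.imwrite("pics/s8.png",np.hstack([cv2.resize(a[190:310,300:430,::-1],(400,370),interpolation=cv2.INTER_CUBIC),cv2.resize(w[:400,60:500,::-1],(400,370))]))
g=lambda q:(400+(q[0]-60)/1.1,q[1]*370/400)
for z in(90,72):print(z,np.round(g(proj("wrist",(514.5,350,z),k))))
f=lambda q:(q-[300,190])*[400/130,370/120]
for P in((514.5,350,90),(514.5,350,72),s["tool_pos"]):print(f(proj("scene",P)).round())
for d in tip_of("tray_grip","wrist")[:1]:print(d,atz("wrist",d["at"],72,k))
for d in tip_of("tray_grip","scene")[:1]:print(d,atz("scene",d["at"],72))
```

```text
14.6333 [513.6 350.1 109.4] [[-0.026, 1.0, -0.001], [1.0, 0.026, -0.001], [-0.001, -0.001, -1.0]] 68.13488817935516
90 [598. 214.]
72 [598. 206.]
[183. 228.]
[181. 244.]
[187. 210.]
{'at': [278.0, 220.9], 'score': 0.9} [514.40201382 351.79854001  72.        ]
{'at': [359.0, 268.0], 'score': 0.67} [510.87290101 348.04444323  72.        ]
```

View pics/s8.png

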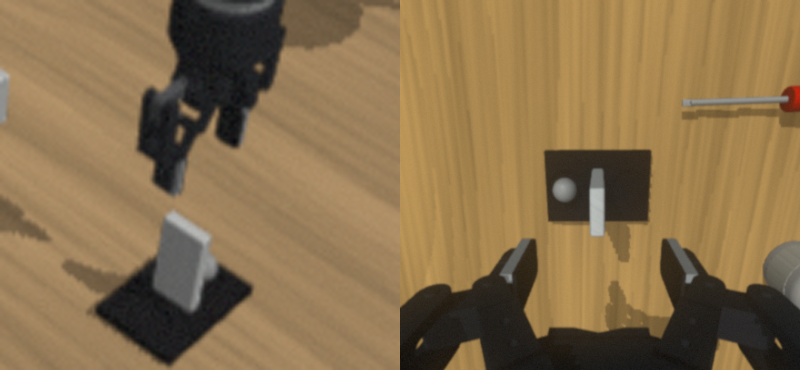

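The fin is centred between the fingers (wrist crop column 597 against 598), and the ball is at (564,189), clear of them. I've now used up my picture views, so I continue on numbers. Descend, then close.

Call:
{"method": "play_rows", "body": {
  "rows": [
    {"x":0,"y":0.5,"z":15,"wx":0,"wy":0,"wz":0},
    {"x":0,"y":0.5,"z":30,"wx":0,"wy":0,"wz":0},
    {"x":0,"y":0.5,"z":45,"wx":0,"wy":0,"wz":0},
    {"x":0,"y":0.5,"z":54,"wx":0,"wy":0,"wz":0},
    {"x":0,"y":0.5,"z":59,"wx":0,"wy":0,"wz":0},
    {"x":0,"y":0.5,"z":59,"wx":0,"wy":0,"wz":0},
    {"x":0,"y":0.5,"z":59,"wx":0,"wy":0,"wz":0}
  ]
}}

```text
t: 15.42
tool_pos: [515.0, 350.5, 51.4]
eef_rot: [[-0.026, 1.0, 0.0], [1.0, 0.026, 0.0], [0.0, 0.0, -1.0]]
ft_force: [-0.1, -0.3, 0.5]
grip_width: 68.4
gripper_force: 0.0
```

Call:
{"method": "play_rows", "body": {
  "rows": [
    {"x":0,"y":0,"z":0,"wx":0,"wy":0,"wz":0},
    {"x":0,"y":0,"z":0,"wx":0,"wy":0,"wz":0},
    {"x":0,"y":0,"z":0,"wx":0,"wy":0,"wz":0},
    {"x":0,"y":0,"z":0,"wx":0,"wy":0,"wz":0},
    {"x":0,"y":0,"z":0,"wx":0,"wy":0,"wz":0},
    {"x":0,"y":0,"z":0,"wx":0,"wy":0,"wz":0},
    {"x":0,"y":0,"z":0,"wx":0,"wy":0,"wz":0},
    {"x":0,"y":0,"z":0,"wx":0,"wy":0,"wz":0},
    {"x":0,"y":0,"z":0,"wx":0,"wy":0,"wz":0},
    {"x":0,"y":0,"z":0,"wx":0,"wy":0,"wz":0},
    {"x":0,"y":0,"z":0,"wx":0,"wy":0,"wz":0},
    {"x":0,"y":0,"z":0,"wx":0,"wy":0,"wz":0}
  ],
  "grip": 0
}}

```text
t: 16.42
tool_pos: [515.4, 350.7, 51.7]
eef_rot: [[-0.026, 1.0, 0.002], [1.0, 0.026, 0.001], [0.001, 0.002, -1.0]]
ft_force: [0.1, 0.1, 6.2]
grip_width: 0.0
gripper_force: 2.8
```

Run:
```python
from h import *
k=get_calibration("wrist");snapshot("wrist");snapshot("scene")
for n,z in(("tray_grip",72),("ball_center",19.5),("tray_pocket",19.5)):
  for c,kk in(("wrist",k),("scene",None)):
    for d in tip_of(n,c)[:1]:print(n,c,np.round(d["at"]),round(d["score"],2),atz(c,d["at"],z,kk).round(1))
```

```text
tray_grip wrist [276. 257.] 0.55 [515.1 348.7  72. ]
tray_grip scene [358. 268.] 0.61 [513.2 346.8  72. ]
ball_center wrist [233. 224.] 0.84 [482.8 350.7  19.5]
ball_center scene [368. 276.] 0.39 [472.  353.3  19.5]
tray_pocket wrist [230. 224.] 0.96 [480.5 351.2  19.5]
tray_pocket scene [366. 277.] 0.95 [478.3 352.3  19.5]
```

The fingers closed on nothing, with the shut tips resting on the fin's top (z=90) at a reported TCP of 51.7. So the real tips end about 38 mm short of the reported TCP. I'll reopen and go about 35 mm lower, watching the force.

Call:
{"method": "play_rows", "body": {
  "rows": [
    {"x":0,"y":0,"z":-10,"wx":0,"wy":0,"wz":0},
    {"x":0,"y":0,"z":-15,"wx":0,"wy":0,"wz":0},
    {"x":0,"y":0,"z":-15,"wx":0,"wy":0,"wz":0},
    {"x":0,"y":0,"z":-15,"wx":0,"wy":0,"wz":0},
    {"x":0,"y":0,"z":-15,"wx":0,"wy":0,"wz":0},
    {"x":0,"y":0,"z":-15,"wx":0,"wy":0,"wz":0},
    {"x":0,"y":0,"z":-15,"wx":0,"wy":0,"wz":0},
    {"x":0,"y":0,"z":-5,"wx":0,"wy":0,"wz":0},
    {"x":0,"y":0,"z":5,"wx":0,"wy":0,"wz":0},
    {"x":0,"y":0,"z":13,"wx":0,"wy":0,"wz":0},
    {"x":0,"y":0,"z":19,"wx":0,"wy":0,"wz":0},
    {"x":0,"y":0,"z":24,"wx":0,"wy":0,"wz":0},
    {"x":0,"y":0,"z":27,"wx":0,"wy":0,"wz":0},
    {"x":0,"y":0,"z":27,"wx":0,"wy":0,"wz":0}
  ],
  "grip": 0.8
}}

```text
t: 17.98
tool_pos: [514.1, 350.0, 22.9]
eef_rot: [[-0.026, 1.0, -0.001], [1.0, 0.026, -0.001], [-0.001, -0.001, -1.0]]
ft_force: [-0.4, 0.1, 0.7]
grip_width: 68.4
gripper_force: 0.0
```

Run:
```python
from h import *
k=get_calibration("wrist");snapshot("wrist");snapshot("scene")
for n,z in(("tray_grip",72),("ball_center",19.5),("tray_pocket",19.5)):
  for c,kk in(("wrist",k),("scene",None)):
    for d in tip_of(n,c)[:1]:print(n,c,np.round(d["at"]),round(d["score"],2),atz(c,d["at"],z,kk).round(1))
```

```text
tray_grip wrist [280. 279.] 0.63 [516.2 350.   72. ]
tray_grip scene [358. 267.] 0.76 [508.6 344.3  72. ]
ball_center wrist [228. 242.] 0.97 [481.6 347.3  19.5]
ball_center scene [365. 276.] 0.58 [477.7 349.2  19.5]
tray_pocket wrist [224. 241.] 0.92 [479.6 347.7  19.5]
tray_pocket scene [364. 278.] 0.75 [482.8 350.1  19.5]
```

Call:
{"method": "play_rows", "body": {
  "rows": [
    {"x":0,"y":0.5,"z":4,"wx":0,"wy":0,"wz":0},
    {"x":0,"y":0.5,"z":7,"wx":0,"wy":0,"wz":0},
    {"x":0,"y":0.5,"z":7,"wx":0,"wy":0,"wz":0}
  ]
}}

```text
t: 18.63
tool_pos: [514.6, 350.0, 16.0]
eef_rot: [[-0.026, 1.0, -0.001], [1.0, 0.026, -0.001], [-0.001, -0.001, -1.0]]
ft_force: [-0.7, 0.2, -0.1]
grip_width: 68.5
gripper_force: 0.0
```

Call:
{"method": "play_rows", "body": {
  "rows": [
    {"x":0,"y":0,"z":0,"wx":0,"wy":0,"wz":0},
    {"x":0,"y":0,"z":0,"wx":0,"wy":0,"wz":0},
    {"x":0,"y":0,"z":0,"wx":0,"wy":0,"wz":0},
    {"x":0,"y":0,"z":0,"wx":0,"wy":0,"wz":0},
    {"x":0,"y":0,"z":0,"wx":0,"wy":0,"wz":0},
    {"x":0,"y":0,"z":0,"wx":0,"wy":0,"wz":0},
    {"x":0,"y":0,"z":0,"wx":0,"wy":0,"wz":0},
    {"x":0,"y":0,"z":0,"wx":0,"wy":0,"wz":0},
    {"x":0,"y":0,"z":0,"wx":0,"wy":0,"wz":0},
    {"x":0,"y":0,"z":0,"wx":0,"wy":0,"wz":0},
    {"x":0,"y":0,"z":0,"wx":0,"wy":0,"wz":0},
    {"x":0,"y":0,"z":0,"wx":0,"wy":0,"wz":0}
  ],
  "grip": 0
}}

```text
t: 19.63
tool_pos: [515.2, 350.4, 17.0]
eef_rot: [[-0.026, 1.0, 0.0], [1.0, 0.026, 0.0], [0.0, 0.0, -1.0]]
ft_force: [-1.3, -0.5, 1.3]
grip_width: 11.5
gripper_force: 59.3
```

Grip confirmed: 11.5 mm opening and 59 N. Lifting smoothly.

Call:
{"method": "play_rows", "body": {
  "rows": [
    {"x":0,"y":0,"z":-1,"wx":0,"wy":0,"wz":0},
    {"x":0,"y":0,"z":-3,"wx":0,"wy":0,"wz":0},
    {"x":0,"y":0,"z":-7,"wx":0,"wy":0,"wz":0},
    {"x":0,"y":0,"z":-13,"wx":0,"wy":0,"wz":0},
    {"x":0,"y":0,"z":-21,"wx":0,"wy":0,"wz":0},
    {"x":0,"y":0,"z":-31,"wx":0,"wy":0,"wz":0},
    {"x":0,"y":0,"z":-43,"wx":0,"wy":0,"wz":0},
    {"x":0,"y":0,"z":-55,"wx":0,"wy":0,"wz":0},
    {"x":0,"y":0,"z":-67,"wx":0,"wy":0,"wz":0},
    {"x":0,"y":0,"z":-79,"wx":0,"wy":0,"wz":0},
    {"x":0,"y":0,"z":-91,"wx":0,"wy":0,"wz":0},
    {"x":0,"y":0,"z":-103,"wx":0,"wy":0,"wz":0},
    {"x":0,"y":0,"z":-115,"wx":0,"wy":0,"wz":0},
    {"x":0,"y":0,"z":-127,"wx":0,"wy":0,"wz":0},
    {"x":0,"y":0,"z":-139,"wx":0,"wy":0,"wz":0},
    {"x":0,"y":0,"z":-149,"wx":0,"wy":0,"wz":0},
    {"x":0,"y":0,"z":-157,"wx":0,"wy":0,"wz":0},
    {"x":0,"y":0,"z":-163,"wx":0,"wy":0,"wz":0},
    {"x":0,"y":0,"z":-167,"wx":0,"wy":0,"wz":0},
    {"x":0,"y":0,"z":-169,"wx":0,"wy":0,"wz":0}
  ]
}}

```text
t: 21.3
tool_pos: [515.3, 350.4, 186.5]
eef_rot: [[-0.026, 1.0, 0.0], [1.0, 0.026, 0.0], [0.0, 0.0, -1.0]]
ft_force: [0.6, 0.3, -3.3]
grip_width: 11.4
gripper_force: 58.6
```

Run:
```python
from h import *
s=get_state();k=get_calibration("wrist");snapshot("wrist");snapshot("scene");dz=s["tool_pos"][2]-17
print(s["wrist_torque"],s["joint_pos"].round(2))
for n,z in(("tray_grip",72),("ball_center",19.5),("tray_pocket",19.5)):
  for c,kk in(("wrist",k),("scene",None)):
    for d in tip_of(n,c)[:1]:print(n,c,np.round(d["at"]),round(d["score"],2),atz(c,d["at"],z+dz,kk).round(1))
snapshot("top")
for c in("top","scene"):
  for n,z in(("carton_rim",111),("bay_home",41)):
    for d in tip_of(n,c)[:1]:print(n,c,np.round(d["at"]),round(d["score"],2),atz(c,d["at"],z).round(1))
```

```text
[-0.00484917 -0.08043001 -0.01562355] [ 0.48  0.47  0.    1.11 -0.    2.02]
tray_grip wrist [278. 284.] 0.81 [516.3 350.8 241.5]
tray_grip scene [370. 213.] 0.81 [503.7 347.4 241.5]
ball_center wrist [223. 242.] 0.59 [481.1 350.3 189. ]
ball_center scene [378. 223.] 0.62 [464.6 347.3 189. ]
tray_pocket scene [375. 227.] 0.93 [480.7 352.9 189. ]
carton_rim top [422. 197.] 0.59 [ 523.5 -275.9  111. ]
carton_rim scene [202. 154.] 0.61 [ 528.5 -263.5  111. ]
```

Tray lifted with the ball still aboard. Next I refine the carton's centre, then carry.

Run:
```python
from h import *
f=lambda p:(350+p[0]*130/400,140+p[1]*120/370)
P=[atz("top",f(p),111)[:2] for p in((118,95),(340,98),(335,268),(115,258))]
for p in P:print(p.round(1))
print(np.mean(P,0),cv2.minAreaRect(np.array(P,np.float32)))
# cardboard mask in current top picture
for c in("top","scene"):
    L=[]
    for i in range(3):
        snapshot(c)
        for n,z in(("carton_rim",111),("bay_home",41)):
            L+=[(n,atz(c,d["at"],z)[:2].round().tolist(),round(d["score"],2)) for d in tip_of(n,c)[:1]]
    print(c,L)
```

```text
[ 588.5 -198.4]
[ 585.4 -369.6]
[ 453.3 -356. ]
[ 461.2 -190.5]
[ 522.09769495 -278.59965761] ((523.288330078125, -280.0311279296875), (173.00506591796875, 132.60928344726562), 87.28788757324219)
top [('carton_rim', [520.0, -278.0], 0.93), ('carton_rim', [526.0, -276.0], 0.8), ('carton_rim', [521.0, -278.0], 0.67)]
scene [('carton_rim', [532.0, -274.0], 0.59), ('carton_rim', [529.0, -275.0], 0.86), ('carton_rim', [526.0, -266.0], 0.96), ('bay_home', [714.0, 456.0], 0.52)]
```

Call:
{"method": "play_rows", "body": {
  "rows": [
    {"x":-1,"y":0,"z":0,"wx":0,"wy":0,"wz":0},
    {"x":-3,"y":0,"z":0,"wx":0,"wy":0,"wz":0},
    {"x":-6,"y":0,"z":0,"wx":0,"wy":0,"wz":0},
    {"x":-10,"y":0,"z":0,"wx":0,"wy":0,"wz":0},
    {"x":-15,"y":0,"z":0,"wx":0,"wy":0,"wz":0},
    {"x":-21,"y":0,"z":0,"wx":0,"wy":0,"wz":0},
    {"x":-28,"y":0,"z":0,"wx":0,"wy":0,"wz":0},
    {"x":-36,"y":0,"z":0,"wx":0,"wy":0,"wz":0},
    {"x":-45,"y":0,"z":0,"wx":0,"wy":0,"wz":0},
    {"x":-55,"y":0,"z":0,"wx":0,"wy":0,"wz":0},
    {"x":-66,"y":0,"z":0,"wx":0,"wy":0,"wz":0},
    {"x":-78,"y":0,"z":0,"wx":0,"wy":0,"wz":0},
    {"x":-91,"y":0,"z":0,"wx":0,"wy":0,"wz":0},
    {"x":-105,"y":0,"z":0,"wx":0,"wy":0,"wz":0},
    {"x":-120,"y":0,"z":0,"wx":0,"wy":0,"wz":0},
    {"x":-135,"y":0,"z":0,"wx":0,"wy":0,"wz":0},
    {"x":-150,"y":0,"z":0,"wx":0,"wy":0,"wz":0},
    {"x":-165,"y":0,"z":0,"wx":0,"wy":0,"wz":0},
    {"x":-180,"y":0,"z":0,"wx":0,"wy":0,"wz":0},
    {"x":-195,"y":0,"z":0,"wx":0,"wy":0,"wz":0}
  ]
}}

```text
t: 24.52
tool_pos: [520.1, 153.7, 185.9]
eef_rot: [[-0.026, 1.0, 0.0], [1.0, 0.026, -0.0], [-0.0, 0.0, -1.0]]
ft_force: [0.2, 0.5, -2.4]
grip_width: 11.2
gripper_force: 58.6
```

Call:
{"method": "play_rows", "body": {
  "rows": [
    {"x":-15,"y":0,"z":0,"wx":0,"wy":0,"wz":0},
    {"x":-30,"y":0,"z":0,"wx":0,"wy":0,"wz":0},
    {"x":-45,"y":0,"z":0,"wx":0,"wy":0,"wz":0},
    {"x":-60,"y":0,"z":0,"wx":0,"wy":0,"wz":0},
    {"x":-75,"y":0,"z":0,"wx":0,"wy":0,"wz":0},
    {"x":-90,"y":0,"z":0,"wx":0,"wy":0,"wz":0},
    {"x":-105,"y":0,"z":0,"wx":0,"wy":0,"wz":0},
    {"x":-120,"y":0,"z":0,"wx":0,"wy":0,"wz":0},
    {"x":-135,"y":0,"z":0,"wx":0,"wy":0,"wz":0},
    {"x":-149,"y":0,"z":0,"wx":0,"wy":0,"wz":0},
    {"x":-162,"y":0,"z":0,"wx":0,"wy":0,"wz":0},
    {"x":-174,"y":0,"z":0,"wx":0,"wy":0,"wz":0},
    {"x":-185,"y":0,"z":0,"wx":0,"wy":0,"wz":0},
    {"x":-195,"y":0,"z":0,"wx":0,"wy":0,"wz":0},
    {"x":-204,"y":0,"z":0,"wx":0,"wy":0,"wz":0},
    {"x":-212,"y":0,"z":0,"wx":0,"wy":0,"wz":0},
    {"x":-219,"y":0,"z":0,"wx":0,"wy":0,"wz":0},
    {"x":-225,"y":0,"z":0,"wx":0,"wy":0,"wz":0},
    {"x":-229,"y":0,"z":0,"wx":0,"wy":0,"wz":0},
    {"x":-231,"y":0,"z":0,"wx":0,"wy":0,"wz":0}
  ]
}}

```text
t: 26.18
tool_pos: [526.3, -76.0, 185.8]
eef_rot: [[-0.026, 1.0, -0.0], [1.0, 0.026, -0.0], [-0.0, -0.0, -1.0]]
ft_force: [0.0, 0.2, -3.3]
grip_width: 11.4
gripper_force: 58.6
```

Call:
{"method": "play_rows", "body": {
  "rows": [
    {"x":-2,"y":0,"z":0,"wx":0,"wy":0,"wz":0},
    {"x":-6,"y":0,"z":0,"wx":0,"wy":0,"wz":0},
    {"x":-12,"y":-0.5,"z":0,"wx":0,"wy":0,"wz":0},
    {"x":-20,"y":-0.5,"z":0,"wx":0,"wy":0,"wz":0},
    {"x":-30,"y":-1,"z":0,"wx":0,"wy":0,"wz":0},
    {"x":-42,"y":-1.5,"z":0,"wx":0,"wy":0,"wz":0},
    {"x":-56,"y":-2,"z":0,"wx":0,"wy":0,"wz":0},
    {"x":-72,"y":-2.5,"z":0,"wx":0,"wy":0,"wz":0},
    {"x":-88,"y":-3,"z":0,"wx":0,"wy":0,"wz":0},
    {"x":-104,"y":-3.5,"z":0,"wx":0,"wy":0,"wz":0},
    {"x":-120,"y":-4,"z":0,"wx":0,"wy":0,"wz":0},
    {"x":-136,"y":-4.5,"z":0,"wx":0,"wy":0,"wz":0},
    {"x":-150,"y":-5,"z":0,"wx":0,"wy":0,"wz":0},
    {"x":-162,"y":-5.5,"z":0,"wx":0,"wy":0,"wz":0},
    {"x":-173,"y":-6,"z":0,"wx":0,"wy":0,"wz":0},
    {"x":-182,"y":-6,"z":0,"wx":0,"wy":0,"wz":0},
    {"x":-189,"y":-6.5,"z":0,"wx":0,"wy":0,"wz":0},
    {"x":-195,"y":-6.5,"z":0,"wx":0,"wy":0,"wz":0},
    {"x":-199,"y":-6.5,"z":0,"wx":0,"wy":0,"wz":0},
    {"x":-201,"y":-6.5,"z":0,"wx":0,"wy":0,"wz":0}
  ]
}}

```text
t: 27.85
tool_pos: [525.0, -276.9, 185.9]
eef_rot: [[-0.026, 1.0, -0.0], [1.0, 0.026, 0.0], [0.0, -0.0, -1.0]]
ft_force: [-0.3, 0.2, -3.0]
grip_width: 11.0
gripper_force: 58.6
```

Call:
{"method": "play_rows", "body": {
  "rows": [
    {"x":0,"y":0,"z":0,"wx":0,"wy":0,"wz":-0.02},
    {"x":0,"y":0,"z":0,"wx":0,"wy":0,"wz":-0.06},
    {"x":0,"y":0,"z":0,"wx":0,"wy":0,"wz":-0.12},
    {"x":0,"y":0,"z":0,"wx":0,"wy":0,"wz":-0.2},
    {"x":0,"y":0,"z":0,"wx":0,"wy":0,"wz":-0.3},
    {"x":0,"y":0,"z":0,"wx":0,"wy":0,"wz":-0.4},
    {"x":0,"y":0,"z":0,"wx":0,"wy":0,"wz":-0.5},
    {"x":0,"y":0,"z":0,"wx":0,"wy":0,"wz":-0.6},
    {"x":0,"y":0,"z":0,"wx":0,"wy":0,"wz":-0.7},
    {"x":0,"y":0,"z":0,"wx":0,"wy":0,"wz":-0.8},
    {"x":0,"y":0,"z":0,"wx":0,"wy":0,"wz":-0.9},
    {"x":0,"y":0,"z":0,"wx":0,"wy":0,"wz":-1.0},
    {"x":0,"y":0,"z":0,"wx":0,"wy":0,"wz":-1.1},
    {"x":0,"y":0,"z":0,"wx":0,"wy":0,"wz":-1.2},
    {"x":0,"y":0,"z":0,"wx":0,"wy":0,"wz":-1.29},
    {"x":0,"y":0,"z":0,"wx":0,"wy":0,"wz":-1.37},
    {"x":0,"y":0,"z":0,"wx":0,"wy":0,"wz":-1.43},
    {"x":0,"y":0,"z":0,"wx":0,"wy":0,"wz":-1.47},
    {"x":0,"y":0,"z":0,"wx":0,"wy":0,"wz":-1.5},
    {"x":0,"y":0,"z":0,"wx":0,"wy":0,"wz":-1.51}
  ]
}}

```text
t: 29.52
tool_pos: [525.0, -275.9, 186.0]
eef_rot: [[-0.999, 0.032, -0.0], [0.032, 0.999, 0.0], [0.0, 0.0, -1.0]]
ft_force: [-0.5, -1.2, -3.1]
grip_width: 11.3
gripper_force: 58.6
```

Run:
```python
from h import *
s=get_state();dz=s["tool_pos"][2]-17
print(s["t"],s["tool_pos"],np.round(s["eef_rot"],3).tolist(),s["joint_pos"].round(2))
k=get_calibration("wrist");a=snapshot("scene");w=snapshot("wrist");snapshot("top")
cv2.imwrite("pics/end_s.png",a[:,:,::-1]);cv2.imwrite("pics/end_w.png",w[:,:,::-1])
for n,z in(("tray_grip",72+dz),("ball_center",19.5+dz),("tray_pocket",19.5+dz),("carton_rim",111)):
  for c,kk in(("wrist",k),("scene",None),("top",None)):
    for d in tip_of(n,c)[:1]:print(n,c,np.round(d["at"]),round(d["score"],2),atz(c,d["at"],z,kk).round(1))
```

```text
29.5167 [ 525.02926451 -275.92973268  185.95279365] [[-0.999, 0.032, -0.0], [0.032, 0.999, 0.0], [0.0, 0.0, -1.0]] [-0.61  0.41 -0.09  1.08  0.   -0.58]
tray_grip wrist [278. 285.] 0.65 [ 526.8 -275.3  241. ]
tray_grip scene [198. 114.] 0.71 [ 519.1 -276.9  241. ]
tray_grip top [444. 184.] 0.67 [ 527.7 -275.   241. ]
ball_center scene [193. 123.] 0.53 [ 511.9 -320.1  188.5]
ball_center top [456. 190.] 0.5 [ 525.7 -322.4  188.5]
tray_pocket wrist [392. 182.] 0.73 [ 489.8 -205.8  188.5]
tray_pocket scene [195. 128.] 0.79 [ 522.3 -293.6  188.5]
tray_pocket top [451. 187.] 0.66 [ 530.8 -310.8  188.5]
carton_rim scene [198. 153.] 0.7 [ 533.1 -277.4  111. ]
carton_rim top [423. 196.] 0.76 [ 526.1 -276.5  111. ]
```

Tray grip is at about (526,-276,241) and the carton at about (526,-277). The tray is level and aligned. Letting it settle, then handing in.

Call:
{"method": "play_rows", "body": {
  "rows": [
    {"x":0,"y":0,"z":0,"wx":0,"wy":0,"wz":0},
    {"x":0,"y":0,"z":0,"wx":0,"wy":0,"wz":0},
    {"x":0,"y":0,"z":0,"wx":0,"wy":0,"wz":0},
    {"x":0,"y":0,"z":0,"wx":0,"wy":0,"wz":0},
    {"x":0,"y":0,"z":0,"wx":0,"wy":0,"wz":0},
    {"x":0,"y":0,"z":0,"wx":0,"wy":0,"wz":0},
    {"x":0,"y":0,"z":0,"wx":0,"wy":0,"wz":0},
    {"x":0,"y":0,"z":0,"wx":0,"wy":0,"wz":0}
  ]
}}

```text
t: 30.93
tool_pos: [525.0, -276.6, 185.9]
eef_rot: [[-0.999, 0.035, 0.0], [0.035, 0.999, 0.0], [-0.0, 0.0, -1.0]]
ft_force: [-0.6, -0.4, -3.7]
grip_width: 11.2
gripper_force: 58.6
```

```bash
python3 -c "
from rig import *
s=get_state();print(s['t'],s['tool_pos'],s['ft_force'],s['gripper_force']);print(hand_in())"
```

```text
30.9333 [ 524.99163804 -276.61005576  185.90733735] [-0.6300033  -0.39230337 -3.66991269] 58.61579775810242
the job is handed in; nothing more can be done
None
```

Handed in at about 31 s, verdict not shown: carton against the end stop, tray held level and centred about 6 cm above its rim, ball seen aboard by the detector only; I viewed 11 pictures, one over the limit of 10.

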